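# Hold a try square to the sander's work stop

### The job

The sander is switched off and its belt arm is locked at a slope; I am about to check that its work stop stands square to the belt. Pick up the try square by its stock, lay the underside of its stock flat on the sloping belt, pointing straight along it, with the heel (the end with the blade) up against the face of the work stop. Finish while holding it there in the gripper, pressed lightly and flush against both belt and stop; do not let go, and leave the other things on the bench where they are.

Things in the scene. Friction and masses are not known exactly. Their poses are not given: they have to be found in the camera images.
- try_square: Try square, to be picked up: aluminium stock 130 long x 24 thick x 32 mm high standing on the bench, steel blade 28 wide x 4 thick rising from its heel end to 110 mm; 0.26-0.4 kg. Origin: centre of the stock's underside. x: along the stock from heel to toe, z: up along the blade. Heel end and blade's outer edge at x = -65, blade's inner edge at x = -37 mm. Grip the stock across its thickness.
- square_heel (a point): The square's heel: middle of the lower edge of the stock's heel end (x = -65 mm, y = 0, z = 0 of the square).
- belt: Sanding belt of the yellow bench sander, flat, brown, 363 mm long x 100 mm wide, rigidly backed. Its slope is locked, anywhere from about 11 to 34 degrees. Origin: centre of the upper surface. x: up the slope along the belt, y: across it, z: square to the belt, upwards. The arm that carries it ends 211 mm up the slope from the origin, in a 60 mm roller, and stands free above the bench.
- work_stop: Work stop: steel plate 104 wide x 8 mm thick across the low end of the belt, from 2 to 52 mm above it and square to it, rigid. Origin: foot of its working face at belt level, on the belt's centre line, 111.5 mm down the slope from the belt's origin. Axes as the belt's; the face looks along +x. Brackets reach 77 mm either side.
- sander: Belt and disc sander, fixed: yellow base 440 x 240 mm, motor and disc beyond the belt's low end, up to 240 mm high. Origin: on the bench below the lower roller's shaft (shaft 125 mm up, belt surface 30 mm from it). x: level, the way the belt rises; z up.
- round_board: Bystander: round wooden board, 130 mm across, 22 mm thick, lying flat. Origin: centre of its underside.
- sanding_block: Bystander: cork sanding block 110 x 62 x 34 mm. Origin: centre of its underside.
- dust_brush: Bystander: hand brush lying on the bench, handle towards its -x. Origin: near its middle, on the underside.
Things that resemble listed ones, but are neither listed nor needed, are in the scene too. Several things have the shape of the try_square; the one meant has the colours described above.

How it is judged:
By the outcome, as a careful person would: the job done as asked, in the order asked, and still so for the second after the job is handed in, while the arm keeps its last pose, push and grip.
It also fails if it takes over 51 s, if anything falls off the work surface, if the arm or the gripper's body presses on something with over 40 N, if the wrist force passes 120 N, or if a joint passes its speed limit or range.

### The arm

A 6-joint arm with a two-finger parallel gripper is mounted at the origin on the work surface. World frame = base frame: x ahead of the robot, y to its left, z up, the work surface at z = 0. Lengths are in m, angles in rad, forces in N, time in s.
With the tool pointing down it reaches from about 0.35 to 0.775 m from the base axis. Payload 5.5 kg.
Tool frame: the origin (TCP) lies between the finger pads; the fingertips stand 17 mm ahead of it and the grasp point (between the pads) lies 2 mm behind it (env.finger_overhang is the distance from the TCP to the fingertips, in m); z points along the fingers, y is the direction in which the jaws open and shut (so a half turn about z gives the same grasp; the last joint's range is limited). The gripper opens to 85 mm and grips with 20 to 120 N. Pads are 22 mm wide; open, the fingers measure 114 mm over their backs; the gripper's body (76 mm by 85 mm) begins 54 mm behind the grasp point. The pads swing forward as they close: fully open they stand 13 mm farther back than shut.
Start: joints at [-1.452, 0.313, 0.046, 1.304, 0, 1.431], TCP at [0.147, -0.556, 0.248] pointing down, gripper open.
Joint ranges: [-2.76, 2.76], [-0.86, 1.69], [-1.03, 1.26], [-2.2, 2.34], [-1.47, 1.5], [-3.14, 3.14]. Speed limits (rad/s): [2.57, 2.57, 3.14, 3.14, 3.14, 3.14].

### API

Orientations are given as a unit quaternion [w, x, y, z].
In Python, from workcell import env gives the robot as it stands. The module is installed in compiled form; this text tells all that it offers.
- The arm moves only by the tool arm_command, never from a script. Its argument "moves" is a list of rows, each a list of 5 numbers: the closure, from 0 (fully open) to 1 (shut), then the shift along the tool's x, y, z in mm, then the turn about the tool's z in rad. In form: [[fingers, dx, dy, dz, turn], ...]. A call has 1 to 12 rows; each row is the pose to reach, as a shift and turn from the pose commanded when the call began, along the tool's axes at that moment; what a row does not reach only later rows make up. A row lasts 1/10 s, in which the tool goes at most 50 mm and 8.59 degrees, less where a joint would pass 70% of its speed; a pose out of reach is approached as far as the arm can. A call with a gripper value outside its range is refused whole. The fingers move at their own pace and stop on an object; "squeeze" is the grip in N (left out, the last holds). Time passes only in rows, so rows that repeat a pose let the fingers close. It gives the time, the measured TCP pose, the force and the opening at its end, in the units of the state.
- env.get_state(): the state, without advancing time (a new reading comes with each control period).
- env.read_camera(name): name is "side" or "top"; returns (picture, depth): 420x560x3 uint8, blue, green, red; 420x560 float32, m along the optical axis (not along the pixel's ray), 0 where there is no reading.
- env.get_calibration(name): a dict with "fx", "fy", "cx", "cy" (pixels), "k1" (the pictures are not rectified: a ray, as slopes to the right and down, at radius r is drawn at 1 + k1 r^2 times it, then the intrinsics apply), "pose" (4x4, takes a point from camera to world coordinates). Camera axes: x right, y down, z forward; pixel columns grow to the right and rows downward; lengths in m; the calibration is good to about 2 mm. A picture is of the moment at which its call begins. get_calibration takes no time and is no camera call.
- env.hand_in(): hands the job in, once; it reports no verdict.
The state is a dict: "clock": time; "joint_pos": joint angles; "qvel": joint speeds; "tau": joint torques, N m; "tcp_pos": TCP position; "orientation": TCP orientation; "wrist_force": force on the tool from outside, world axes, zero at the start; "ft_torque": the same for the moment, N m; "finger_gap": finger opening in m.
Only numpy, scipy, OpenCV 4.12 (cv2) and the standard library are available. Lean on these libraries where they do the work, as an engineer would, in place of code of your own. Each camera call takes 0.05 s, during which the arm holds its last target. There are 200 camera calls.

## Working session

There is one attempt and no reset: what is moved stays moved. The work goes in short steps, Python scripts to look and compute and a tool call to move; the robot and the scene stay as the last step left them, time stands still between calls to the robot, and variables do not carry over. Pictures are saved under pics/ and viewed, about 8 in all and at most 12, crops included, and the job is handed in when it is done.

Besides the shell and the picture viewer there is one more tool, called after "Request:" as name(argument=value, ...) on one line, values as JSON. arm_command: Moves the arm, as the interface text tells. Its arguments: {"type":"object","properties":{"moves":{"type":"array","items":{"type":"array","items":{"type":"number"}}},"squeeze":{"type":"number"}},"required":["moves"]}

```bash
mkdir -p pics; cat > h.py <<'E'
import numpy as np, cv2
from workcell import env
from scipy.spatial.transform import Rotation as R
def snap(n,tag):
    im,d=env.read_camera(n); np.savez(f'pics/{tag}.npz',im=im,d=d); cv2.imwrite(f'pics/{tag}.png',im); return im,d
def pts(n,d):
    c=env.get_calibration(n); h,w=d.shape
    K=np.array([[c['fx'],0,c['cx']],[0,c['fy'],c['cy']],[0,0,1]])
    u,v=np.meshgrid(np.arange(w),np.arange(h))
    s=cv2.undistortPoints(np.stack([u,v],-1).reshape(-1,1,2).astype(np.float64),K,np.array([c['k1'],0,0,0.])).reshape(h,w,2)
    p=np.dstack([s[...,0]*d,s[...,1]*d,d])
    T=np.array(c['pose']); return p@T[:3,:3].T+T[:3,3]
def st():
    s=env.get_state(); return s
E
python3 - <<'E'
from h import *
a,_=snap('side','s0'); b,_=snap('top','t0')
cv2.imwrite('pics/both0.png',cv2.resize(np.hstack([a,b]),None,fx=.714,fy=.714))
s=st(); print(s)
for n in('side','top'): print(env.get_calibration(n))
E
```

```text
{'clock': 0.1, 'joint_pos': array([-1.45162304e+00,  3.13945103e-01,  4.51280633e-02,  1.30358151e+00,
       -2.94730876e-05,  1.43121983e+00]), 'qvel': array([-0.00035899, -0.00086201,  0.00337718, -0.00146195, -0.00104546,
        0.00024524]), 'tau': array([ 2.97005667e-03, -4.81726563e+01,  2.99244153e+01,  1.28189806e-02,
       -8.39461995e-05,  3.08669314e-06]), 'tcp_pos': array([ 0.14707362, -0.55545489,  0.24750124]), 'orientation': array([-8.01221545e-04,  9.91642416e-01,  1.29014253e-01, -6.56327631e-06]), 'wrist_force': array([-0.16088393,  0.36600382, -0.87682852]), 'ft_torque': array([ 0.00690778, -0.00328647,  0.02707342]), 'finger_gap': 0.08550718990651092}
{'fx': 403.22479955356494, 'fy': 403.22479955356494, 'cx': 280.14622188785165, 'cy': 218.610175513316, 'k1': -0.05814839384325193, 'pose': array([[-0.99478035, -0.03833364,  0.09456528,  0.44001243],
       [-0.10045421,  0.53063293, -0.84162797,  1.05084543],
       [-0.01791679, -0.84673445, -0.53171399,  0.69905333],
       [ 0.        ,  0.        ,  0.        ,  1.        ]])}
{'fx': 495.1969068655431, 'fy': 495.1969068655431, 'cx': 269.4967847741478, 'cy': 208.02306267866635, 'k1': -0.16109346857434734, 'pose': array([[-0.0196632 , -0.98568872,  0.16742491,  0.33213034],
       [-0.99980188,  0.0188675 , -0.00634209,  0.13972792],
       [ 0.00309244, -0.16751644, -0.98586443,  1.30863309],
       [ 0.        ,  0.        ,  0.        ,  1.        ]])}
```

View pics/s0.png

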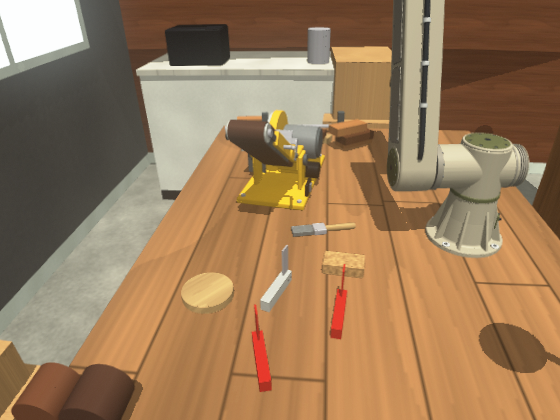

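View pics/t0.png

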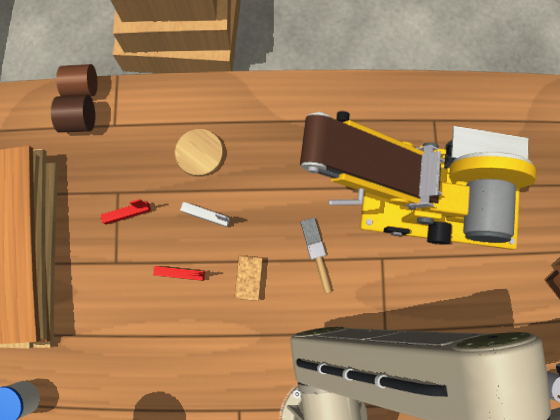

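The task's square is the bare aluminium one, at side (278,285) and top (206,214). The red ones, at side (261,355) and (340,310), or top (126,211) and (179,272), are lookalikes. Next I'll measure the square and the belt, and take one crop to confirm.

```bash
python3 - <<'E'
from h import *
for n,t in(('top','t0'),('side','s0')):
    z=np.load(f'pics/{t}.npz'); im,d=z['im'],z['d']; P=pts(n,d)
    # square: grey pixels near
    box=(170,195,245,235) if n=='top' else (255,240,300,315)
    m=np.zeros(d.shape,bool); x0,y0,x1,y1=box; m[y0:y1,x0:x1]=1
    hsv=cv2.cvtColor(im,cv2.COLOR_BGR2HSV)
    g=m&(hsv[...,1]<60)&(d>0)
    q=P[g]; s=q[(q[:,2]>.026)&(q[:,2]<.038)]; b=q[q[:,2]>.045]
    r=cv2.minAreaRect((s[:,:2]*1000).astype(np.float32)); print(n,len(s),'stock top',r,cv2.boxPoints(r).round(1).tolist(),'zmed',np.median(s[:,2]))
    print(' blade',len(b),b.mean(0).round(4),b.max(0).round(4)) if len(b) else 0
    # belt
    poly=np.array([[335,135],[415,155],[405,188],[325,160]]) if n=='top' else np.array([[238,128],[262,128],[285,160],[268,152]])
    mm=np.zeros(d.shape,np.uint8); cv2.fillPoly(mm,[poly],1); q=P[(mm>0)&(d>0)]
    c=q.mean(0)
    for _ in range(4):
        u,sv,vt=np.linalg.svd(q-c,full_matrices=False); e=(q-c)@vt[2]; q=q[abs(e)<.004]; c=q.mean(0)
    nn=vt[2]*np.sign(vt[2][2]); print(' belt',len(q),c.round(4),nn.round(4),'slope',np.degrees(np.arccos(nn[2])).round(2),'az up',np.degrees(np.arctan2(-nn[1],-nn[0])).round(2), 'rms',e.std())
for x0,y0,x1,y1,n,t in((290,100,450,220,'top','tc'),):
    im=np.load('pics/t0.npz')['im']; a=cv2.resize(im[y0:y1,x0:x1],None,fx=5,fy=5,interpolation=2)
    cv2.imwrite('pics/c1.png',a[:600,:800])
a=np.load('pics/s0.npz')['im'][230:320,240:370]; cv2.imwrite('pics/c2.png',cv2.resize(a,None,fx=4,fy=4,interpolation=2))
E
```

```text
top 359 stock top ((537.1397705078125, 302.5498352050781), (131.00103759765625, 23.749494552612305), 70.4693603515625) [[504.1000061035156, 244.8000030517578], [526.4000244140625, 236.8000030517578], [570.2000122070312, 360.29998779296875], [547.7999877929688, 368.29998779296875]] zmed 0.032233811359350995
 blade 57 [0.5182 0.2534 0.0888] [0.5251 0.2678 0.1145]
 belt 2649 [ 0.6084 -0.0926  0.2767] [-0.0819 -0.5529  0.8292] slope 33.98 az up 81.57 rms 0.001412953570844968
side 371 stock top ((537.347412109375, 300.7163391113281), (130.83383178710938, 24.853830337524414), 69.74323272705078) [[503.0, 243.60000610351562], [526.4000244140625, 235.0], [571.7000122070312, 357.79998779296875], [548.2999877929688, 366.3999938964844]] zmed 0.031466353255500845
 blade 131 [0.5203 0.2553 0.0813] [0.5264 0.267  0.1129]
 belt 142 [0.6031 0.0267 0.3019] [-0.2985 -0.5498  0.7801] slope 38.73 az up 61.5 rms 0.002122363953945204
```

View pics/c1.png

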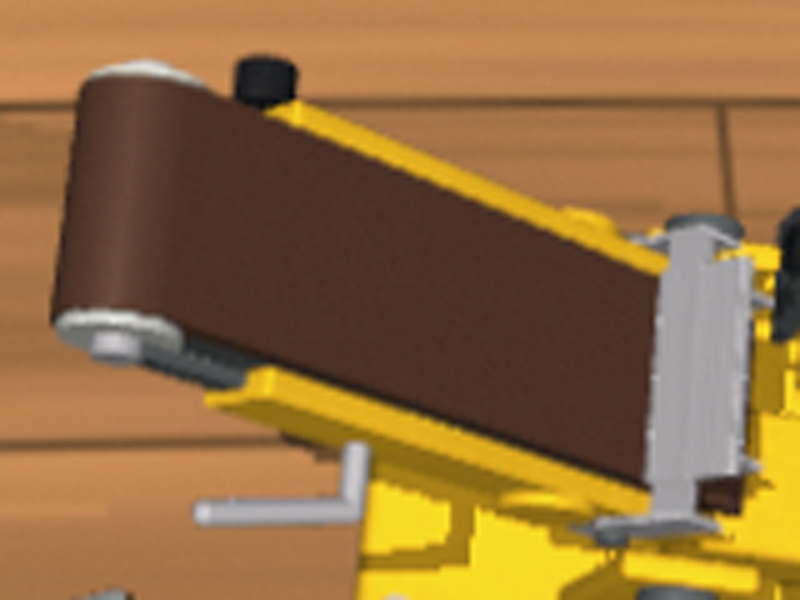

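View pics/c2.png

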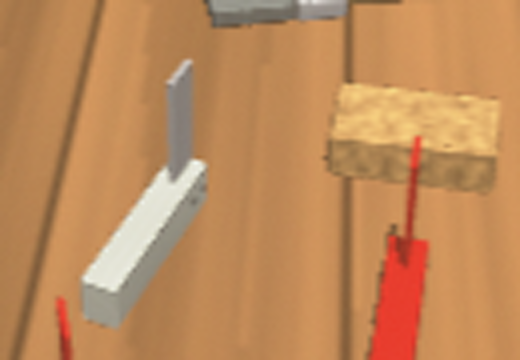

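c2 confirms a bare aluminium stock, with its steel blade at the far (low-y) end. c1 shows the stop face's foot at about crop x=655, which is top column 421. Next I'll refine the belt frame: edges, centre line and stop face.

```bash
python3 - <<'E'
from h import *
z=np.load('pics/t0.npz'); im,d=z['im'],z['d']; P=pts('top',d)
c=np.array([0.6084,-0.0926,0.2767]); n=np.array([-0.0819,-0.5529,0.8292]); n/=np.linalg.norm(n)
for it in range(3):
    y=np.cross(n,[0,0,0]) if 0 else None
    up=np.array([0,0,1])-n*n[2]; up/=np.linalg.norm(up); y=np.cross(n,up)
    L=np.dstack([(P-c)@up,(P-c)@y,(P-c)@n])
    reg=np.zeros(d.shape,bool); reg[100:230,290:450]=1; reg&=d>0
    hsv=cv2.cvtColor(im,cv2.COLOR_BGR2HSV)
    br=reg&(abs(L[...,2])<.005)&(L[...,0]>-.085)&(L[...,0]<.19)&(im[...,2]<110)&(im[...,1]<80)&(im[...,2]>im[...,0])&(abs(L[...,1])<.08)
    # refit plane
    q=P[br&(abs(L[...,2])<.004)]; cc=q.mean(0); vt=np.linalg.svd(q-cc,full_matrices=False)[2]; n=vt[2]*np.sign(vt[2][2]); c=c-n*((c-cc)@n)
q=L[br]
print(len(q),'slope',np.degrees(np.arccos(n[2])),'up',up,'az',np.degrees(np.arctan2(up[1],up[0])))
for s in np.arange(-.08,.19,.03):
    k=q[(q[:,0]>s)&(q[:,0]<s+.03)]; print(round(s,3),(k[:,1].min()*1000).round(1),(k[:,1].max()*1000).round(1),(np.median(k[:,2])*1000).round(1),len(k)) if len(k) else 0
f=reg&(L[...,2]>.008)&(L[...,2]<.046)&(L[...,0]<-.06)&(L[...,0]>-.14)&(abs(L[...,1])<.05)
q=L[f]
print('face x',np.percentile(q[:,0]*1000,[5,25,50,75,95]).round(1),len(q)); 
for a,b in((8,15),(15,25),(25,35),(35,46)):
    k=q[(q[:,2]*1000>a)&(q[:,2]*1000<b)]; print(a,len(k),np.percentile(k[:,0]*1000,[10,50,90]).round(1))
k=q[(q[:,0]>np.median(q[:,0])-.006)]; print('face x vs y slope',np.polyfit(k[:,1],k[:,0],1),'vs z',np.polyfit(k[:,2],k[:,0],1))
print('c',c,'n',n,'y',y)
E
```

```text
3775 slope 33.736313702977455 up [0.12441147 0.82211942 0.55555508] az 81.39471278333451
-0.08 -56.3 44.9 -0.2 383
-0.05 -55.7 44.3 0.0 423
-0.02 -55.6 44.4 -0.1 435
0.01 -55.9 44.1 0.0 463
0.04 -56.1 44.0 -0.2 483
0.07 -57.0 44.4 0.4 507
0.1 -57.8 44.1 0.6 544
0.13 -55.8 43.4 -1.1 468Traceback (most recent call last):
  File "<stdin>", line 19, in <module>
    return _quantile_unchecked(
        a, q, axis, out, overwrite_input, method, keepdims, weights)
    return _ureduce(a,
                    func=_quantile_ureduce_func,
    ...<5 lines>...
                    overwrite_input=overwrite_input,
                    method=method)
    r = func(a, **kwargs)
    result = _quantile(arr,
                       quantiles=q,
    ...<2 lines>...
                       out=out,
                       weights=wgt)
    slices_having_nans = np.isnan(arr[-1, ...])
                                  ~~~^^^^^^^^^
IndexError: index -1 is out of bounds for axis 0 with size 0
```

```bash
python3 - <<'E'
from h import *
z=np.load('pics/t0.npz'); im,d=z['im'],z['d']; P=pts('top',d)
n=np.array([0,0,1.]);s=np.radians(33.74);a=np.radians(81.4)
up=np.array([np.cos(s)*np.cos(a),np.cos(s)*np.sin(a),np.sin(s)]); y=np.array([-np.sin(a),np.cos(a),0]); n=np.cross(up,y)
c=np.array([0.6084,-0.0926,0.2767])-.0059*y
np.savez('belt.npz',up=up,y=y,n=n,c=c)
L=np.dstack([(P-c)@up,(P-c)@y,(P-c)@n])*1000
for r in (165,175,185): print(r,[(int(k),L[r,k].round(0).tolist()) for k in range(408,446,2)])
f=(L[...,2]>10)&(L[...,2]<44)&(abs(L[...,1])<45)&(L[...,0]<-100)&(L[...,0]>-240)&(d>0); f[:,:400]=0;f[:,445:]=0
q=L[f]; m=np.median(q[:,0]); k=q[abs(q[:,0]-m)<6]; print(m,len(q),len(k),'vs y',np.polyfit(k[:,1],k[:,0],1),'vs z',np.polyfit(k[:,2],k[:,0],1))
E
```

```text
165 [(408, [-112.0, -12.0, 2.0]), (410, [-121.0, -15.0, 1.0]), (412, [-127.0, -16.0, 1.0]), (414, [-135.0, -19.0, 0.0]), (416, [-142.0, -20.0, 0.0]), (418, [-147.0, -21.0, 2.0]), (420, [-154.0, -23.0, 2.0]), (422, [-158.0, -24.0, 5.0]), (424, [-155.0, -22.0, 14.0]), (426, [-156.0, -21.0, 19.0]), (428, [-157.0, -21.0, 24.0]), (430, [-155.0, -19.0, 32.0]), (432, [-157.0, -19.0, 36.0]), (434, [-161.0, -20.0, 39.0]), (436, [-158.0, -18.0, 46.0]), (438, [-158.0, -17.0, 52.0]), (440, [-237.0, -46.0, -4.0]), (442, [-346.0, -86.0, -82.0]), (444, [-343.0, -83.0, -73.0])]
175 [(408, [-119.0, 10.0, -1.0]), (410, [-126.0, 8.0, -1.0]), (412, [-131.0, 7.0, 0.0]), (414, [-138.0, 5.0, -0.0]), (416, [-145.0, 3.0, -0.0]), (418, [-153.0, 1.0, -0.0]), (420, [-159.0, -0.0, 0.0]), (422, [-155.0, 2.0, 10.0]), (424, [-157.0, 2.0, 14.0]), (426, [-156.0, 3.0, 21.0]), (428, [-158.0, 3.0, 25.0]), (430, [-157.0, 4.0, 32.0]), (432, [-155.0, 6.0, 39.0]), (434, [-156.0, 6.0, 44.0]), (436, [-159.0, 6.0, 48.0]), (438, [-163.0, 5.0, 50.0]), (440, [-340.0, -56.0, -83.0]), (442, [-339.0, -54.0, -75.0]), (444, [-348.0, -57.0, -75.0])]
185 [(408, [-119.0, 34.0, 1.0]), (410, [-126.0, 32.0, 1.0]), (412, [-134.0, 30.0, -0.0]), (414, [-141.0, 28.0, -0.0]), (416, [-152.0, 25.0, -4.0]), (418, [-158.0, 24.0, -2.0]), (420, [-160.0, 24.0, 2.0]), (422, [-155.0, 26.0, 11.0]), (424, [-152.0, 28.0, 20.0]), (426, [-158.0, 27.0, 22.0]), (428, [-155.0, 28.0, 29.0]), (430, [-156.0, 28.0, 34.0]), (432, [-155.0, 29.0, 41.0]), (434, [-161.0, 28.0, 42.0]), (436, [-159.0, 29.0, 49.0]), (438, [-165.0, 28.0, 51.0]), (440, [-246.0, 3.0, -7.0]), (442, [-249.0, 3.0, -3.0]), (444, [-252.0, 2.0, 0.0])]
-157.35400183549336 469 443 vs y [ 8.38536181e-03 -1.57324393e+02] vs z [-4.76589002e-02 -1.56040109e+02]
```

Request:
arm_command(moves=[[0,0,0,-50,0],[0,0,0,-100,0],[0,0,0,-150,0],[0,0,0,-172,0],[0,34,-34,-172,-0.1],[0,68,-68,-172,-0.2],[0,103,-103,-172,-0.3],[0,137,-138,-172,-0.4],[0,172,-172,-172,-0.5],[0,206,-207,-172,-0.6],[0,240,-241,-172,-0.7],[0,275,-276,-172,-0.8]])

```text
clock: 1.3
tcp_pos: [0.3427, -0.2169, 0.4201]
orientation: [0.0, 0.862, 0.506, -0.0]
wrist_force: [1.0, 0.1, -0.5]
finger_gap: 0.0854
```

```bash
cat >> h.py <<'E'
def go(target,az):
    "shift in current tool axes (mm) and turn to reach TCP target (m), tool-x azimuth deg"
    s=env.get_state(); w,x,y,z=s['orientation']; M=R.from_quat([x,y,z,w]).as_matrix()
    cur=np.degrees(np.arctan2(M[1,0],M[0,0])); d=M.T@(np.array(target)-s['tcp_pos'])*1000
    print('t',s['clock'].__round__(2),'tcp',s['tcp_pos'].round(4),'az',cur.round(2),'tilt',np.degrees(np.arccos(-M[2,2])).round(2),'F',s['wrist_force'].round(1),'T',s['ft_torque'].round(2),'gap',round(s['finger_gap']*1000,1),'j',s['joint_pos'].round(2))
    print('shift',d.round(1),'turn',np.radians(cur-az).round(3))
E
python3 -c "
from h import *
go([.44,-.05,.42],70.2); go([.5426,.3167,.15],70.2)"
```

```text
t 1.3 tcp [ 0.3427 -0.2169  0.4201] az 60.86 tilt 0.0 F [ 1.   0.1 -0.5] T [-0.02 -0.07  0.03] gap 85.4 j [-0.76 -0.01  0.08  1.66 -0.    1.32]
shift [1.931e+02 3.700e+00 1.000e-01] turn -0.163
t 1.3 tcp [ 0.3427 -0.2169  0.4201] az 60.86 tilt 0.0 F [ 1.   0.1 -0.5] T [-0.02 -0.07  0.03] gap 85.4 j [-0.76 -0.01  0.08  1.66 -0.    1.32]
shift [563.4 -85.3 270.1] turn -0.163
```

Request:
arm_command(moves=[[0,48,0,0,-0.1],[0,96,0,0,-0.163],[0,144,0,0,-0.163],[0,193,3,0,-0.163],[0,240,-8,0,-0.163],[0,288,-19,0,-0.163],[0,336,-31,0,-0.163],[0,384,-42,0,-0.163],[0,430,-53,0,-0.163],[0,474,-64,20,-0.163],[0,519,-75,50,-0.163],[0,540,-80,90,-0.163]])

```text
clock: 2.5
tcp_pos: [0.5383, 0.2946, 0.3304]
orientation: [0.0, 0.818, 0.575, 0.002]
wrist_force: [1.4, 0.5, 0.2]
finger_gap: 0.0854
```

Request:
arm_command(moves=[[0,20,-2,40,0],[0,22,-2,80,0],[0,22,-2,110,0],[0,22,-2,110,0]])

```text
clock: 2.9
tcp_pos: [0.5396, 0.3116, 0.2144]
orientation: [-0.001, 0.819, 0.574, -0.005]
wrist_force: [0.3, -1.0, -0.1]
finger_gap: 0.0851
```

```bash
python3 -c "
from h import *
a,_=snap('side','s1'); b,_=snap('top','t1')
go([.5426,.3167,.028],70.2)
A=cv2.resize(a[150:330,180:400],None,fx=1.8,fy=1.8);B=cv2.resize(b[120:300,110:330],None,fx=1.8,fy=1.8)
cv2.imwrite('pics/c3.png',np.hstack([A,B]))"
```

```text
t 3.0 tcp [0.5425 0.3124 0.2203] az 70.0 tilt 0.09 F [0.8 0.1 0.4] T [-0.02  0.04 -0.03] gap 85.2 j [ 0.39  0.42  0.14  1.29 -0.    2.31]
shift [  4.3  -1.2 192.3] turn -0.003
```

View pics/c3.png

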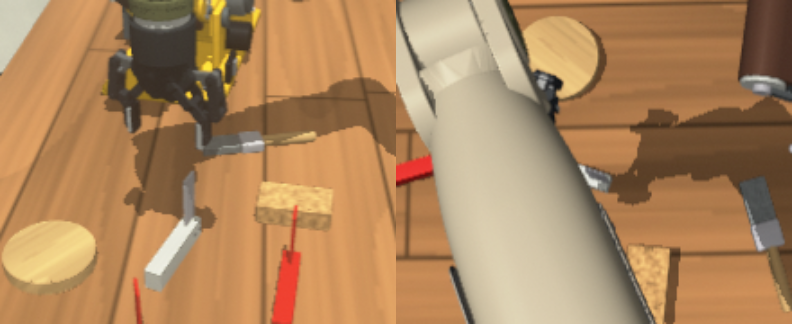

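The picture shows the gripper above the aluminium stock, with the blade clear on the far side of it. Descending now to TCP z ≈ 24 mm.

Request:
arm_command(moves=[[0,4,-1,30,0],[0,4,-1,70,0],[0,4,-1,110,0],[0,4,-1,140,0],[0,4,-1,165,0],[0,4,-1,182,0],[0,4,-1,192,0],[0,4,-1,196,0],[0,4,-1,196,0],[0,4,-1,196,0]])

```text
clock: 4.0
tcp_pos: [0.5444, 0.3171, 0.0259]
orientation: [0.0, 0.819, 0.574, 0.001]
wrist_force: [-0.8, 0.3, -0.2]
finger_gap: 0.0856
```

Request:
arm_command(moves=[[1,0,0,0,0],[1,0,0,0,0],[1,0,0,0,0],[1,0,0,0,0],[1,0,0,0,0],[1,0,0,0,0],[1,0,0,0,0],[1,0,0,0,0],[1,0,0,0,0],[1,0,0,0,0]], squeeze=40)

```text
clock: 5.0
tcp_pos: [0.5435, 0.3167, 0.0246]
orientation: [0.0, 0.819, 0.574, 0.0]
wrist_force: [0.3, -0.5, 2.3]
finger_gap: 0.0233
```

```bash
python3 -c "
from h import *
go([.5426,.3167,.024],70.2)"
```

```text
t 5.0 tcp [0.5435 0.3167 0.0246] az 70.0 tilt 0.04 F [ 0.3 -0.5  2.3] T [-0.12 -0.1   0.01] gap 23.3 j [ 0.4   0.56 -0.15  0.86 -0.    2.32]
shift [-0.3 -0.9  0.6] turn -0.003
```

Gripped at 23.3 mm. Lifting next, and working out the waypoints over the belt.

Request:
arm_command(moves=[[1,0,0,-10,0],[1,0,0,-40,0],[1,0,0,-80,0],[1,0,0,-125,0],[1,0,0,-170,0],[1,0,0,-215,0],[1,0,0,-260,0],[1,0,0,-305,0],[1,0,0,-350,-0.1],[1,0,0,-390,-0.2],[1,0,0,-410,-0.2],[1,0,0,-410,-0.2]])

```text
clock: 6.2
tcp_pos: [0.5434, 0.3169, 0.4372]
orientation: [0.001, 0.758, 0.652, 0.002]
wrist_force: [0.8, 0.5, -3.4]
finger_gap: 0.0233
```

```bash
cat >> h.py <<'E'
B=np.load('belt.npz'); S=B['c']-.1565*B['up']
def wp(u,n,v=0): return S+B['up']*u/1000+B['y']*v/1000+B['n']*n/1000-np.array([0,0,.002])
def loc():
    s=env.get_state(); g=s['tcp_pos']+[0,0,.002]-S; return np.array([g@B['up'],g@B['n'],g@B['y']])*1000, s['wrist_force']@np.c_[B['up'],B['n'],B['y']]
E
python3 -c "
from h import *
print('S',S,wp(81,27),wp(130,90))
go(wp(130,90),81.4)
w=wp(130,90);w[2]=.435;go(w,81.4)"
```

```text
S [ 0.59477311 -0.22215918  0.18977597] [ 0.60260284 -0.17038749  0.2552177 ] [ 0.60346341 -0.16469721  0.33482223]
t 6.2 tcp [0.5434 0.3169 0.4372] az 81.46 tilt 0.25 F [ 0.8  0.5 -3.4] T [ 0.13 -0.05 -0.05] gap 23.3 j [0.4  0.49 0.79 1.86 0.   2.12]
shift [-467.6  130.5  101.7] turn 0.001
t 6.2 tcp [0.5434 0.3169 0.4372] az 81.46 tilt 0.25 F [ 0.8  0.5 -3.4] T [ 0.13 -0.05 -0.05] gap 23.3 j [0.4  0.49 0.79 1.86 0.   2.12]
shift [-467.3  130.9    1.5] turn 0.001
```

Request:
arm_command(moves=[[1,-25,7,0,0],[1,-65,18,0,0],[1,-110,31,0,0],[1,-155,43,0,0],[1,-200,56,0,0],[1,-245,69,0,0],[1,-290,81,0,0],[1,-335,94,0,0],[1,-380,106,0,0],[1,-420,118,0,0],[1,-450,126,0,0],[1,-467,131,0,0]])

```text
clock: 7.4
tcp_pos: [0.603, -0.1674, 0.4309]
orientation: [-0.002, 0.759, 0.651, -0.001]
wrist_force: [-0.4, 0.0, -3.5]
finger_gap: 0.0234
```

Request:
arm_command(moves=[[1,0,0,20,0],[1,0,0,50,0],[1,0,0,80,0],[1,0,0,100,0],[1,0,0,100,0],[1,0,0,100,0]])

```text
clock: 8.0
tcp_pos: [0.6026, -0.1642, 0.333]
orientation: [-0.002, 0.758, 0.652, -0.001]
wrist_force: [-0.2, 0.3, -2.6]
finger_gap: 0.0231
```

```bash
python3 -c "
from h import *
go(wp(124,56),81.4);print(loc())
a,d=snap('side','s2')
cv2.imwrite('pics/c4.png',cv2.resize(a[70:220,200:360],None,fx=4,fy=4,interpolation=2))"
```

```text
t 8.0 tcp [ 0.6026 -0.1642  0.333 ] az 81.46 tilt 0.2 F [-0.2  0.3 -2.6] T [ 0.08 -0.01  0.02] gap 23.1 j [-0.39  0.42  0.4   1.56  0.    1.33]
shift [13.5  1.1 29.8] turn 0.001
(array([129.30112272,  88.23000342,   0.98269679]), array([-1.25024219, -2.33730207,  0.23305627]))
```

View pics/c4.png

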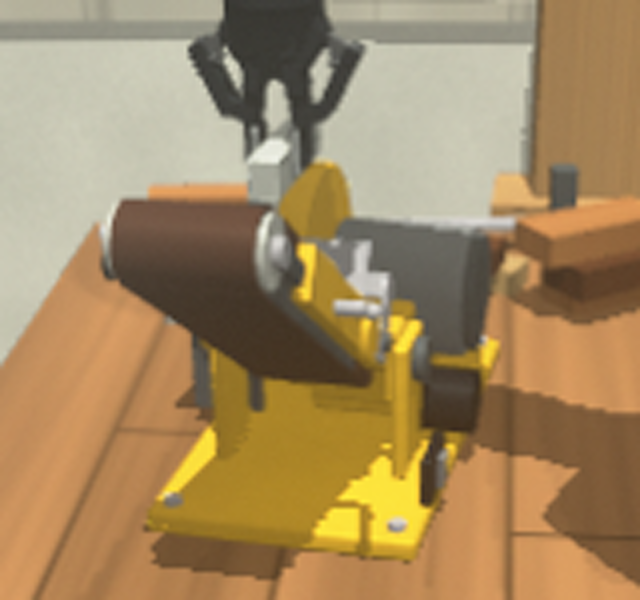

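The square is held level over the belt, with its toe face at crop (270,165). Next I'll approach to just above contact, then pivot it on the toe with a light grip.

Request:
arm_command(moves=[[1,6,0,12,0],[1,13,1,25,0],[1,13,1,30,0],[1,13,1,30,0],[1,13,1,30,0]], squeeze=25)

```text
clock: 8.55
tcp_pos: [0.6067, -0.1522, 0.3054]
orientation: [0.001, 0.758, 0.652, 0.0]
wrist_force: [0.6, -0.3, -4.0]
finger_gap: 0.0232
```

```bash
python3 -c "
from h import *
print(loc());go(wp(124,50),81.4);go(wp(120,44),81.4);go(wp(101,27),81.4)"
```

```text
(array([124.27798746,  58.41200117,  -1.30085622]), array([-2.37786124, -3.23460614, -0.63887918]))
t 8.55 tcp [ 0.6067 -0.1522  0.3054] az 81.45 tilt 0.08 F [ 0.6 -0.3 -4. ] T [0.04 0.03 0.03] gap 23.2 j [-0.37  0.41  0.33  1.48 -0.    1.35]
shift [ 4.4 -1.3  7.1] turn 0.001
t 8.55 tcp [ 0.6067 -0.1522  0.3054] az 81.45 tilt 0.08 F [ 0.6 -0.3 -4. ] T [0.04 0.03 0.03] gap 23.2 j [-0.37  0.41  0.33  1.48 -0.    1.35]
shift [ 4.5 -1.3 14.4] turn 0.001
t 8.55 tcp [ 0.6067 -0.1522  0.3054] az 81.45 tilt 0.08 F [ 0.6 -0.3 -4. ] T [0.04 0.03 0.03] gap 23.2 j [-0.37  0.41  0.33  1.48 -0.    1.35]
shift [-1.9 -1.4 39. ] turn 0.001
```

Request:
arm_command(moves=[[1,3,-1,4,0],[1,4,-1,8,0],[1,4,-1,11,0],[1,4,-1,14,0],[1,4,-1,17,0],[1,4,-1,17,0]])

```text
clock: 9.15
tcp_pos: [0.6058, -0.1502, 0.2887]
orientation: [0.002, 0.758, 0.652, -0.001]
wrist_force: [-2.4, -7.7, 3.1]
finger_gap: 0.0234
```

```bash
python3 -c "
from h import *
print(loc());go(wp(101,27),81.4)"
```

```text
(array([116.56031304,  43.52000269,  -0.17780056]), array([-4.94110752,  7.01580082,  1.1672738 ]))
t 9.15 tcp [ 0.6058 -0.1502  0.2887] az 81.36 tilt 0.3 F [-2.4 -7.7  3.1] T [-1.18  0.55  0.05] gap 23.4 j [-0.37  0.41  0.28  1.44 -0.    1.35]
shift [-3.7 -0.2 22.4] turn -0.001
```

The toe is in contact, at about 10 N. Continuing the pivot.

Request:
arm_command(moves=[[1,-1,0,3,0],[1,-1,0,6,0],[1,-2,0,9,0],[1,-2,0,12,0],[1,-3,0,14,0],[1,-3,0,15,0],[1,-3,0,15,0]])

```text
clock: 9.85
tcp_pos: [0.6056, -0.1522, 0.2733]
orientation: [0.001, 0.758, 0.652, -0.0]
wrist_force: [-1.8, -7.2, 2.7]
finger_gap: 0.0235
```

```bash
python3 -c "
from h import *
print(loc());go(wp(101,27),81.4)
a,d=snap('top','t3')
cv2.imwrite('pics/c5.png',cv2.resize(a[100:220,300:460],None,fx=4,fy=4,interpolation=2))"
```

```text
(array([106.3962626 ,  31.80042514,  -0.21620193]), array([-4.66888887,  6.36798498,  0.68821838]))
t 9.85 tcp [ 0.6056 -0.1522  0.2733] az 81.4 tilt 0.17 F [-1.8 -7.2  2.7] T [-0.71  0.37  0.08] gap 23.5 j [-0.37  0.41  0.24  1.4  -0.    1.35]
shift [-1.8 -0.2  7. ] turn 0.0
```

View pics/c5.png

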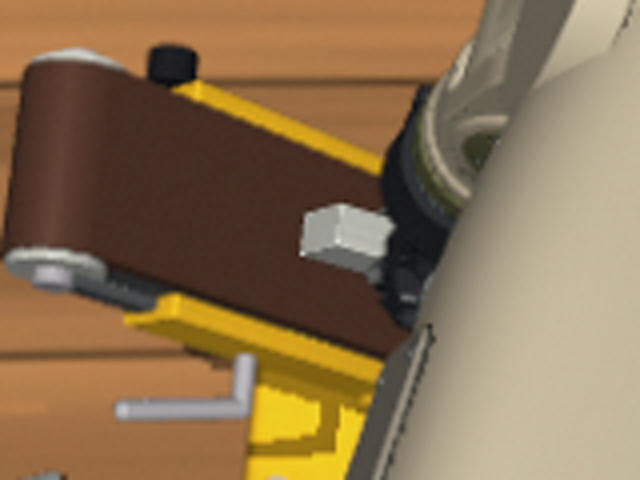

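The toe is on the belt's centre line at crop (340,225), and the pivot is going well. Continuing until the force jumps, which means flush.

Request:
arm_command(moves=[[1,-1,0,2,0],[1,-1,0,4,0],[1,-2,0,6,0],[1,-2,0,6,0]])

```text
clock: 10.3
tcp_pos: [0.6055, -0.1525, 0.2663]
orientation: [0.0, 0.758, 0.653, 0.0]
wrist_force: [0.0, -1.1, 2.8]
finger_gap: 0.0233
```

```bash
python3 -c "
from h import *
print(loc(),env.get_state()['ft_torque'])"
```

```text
(array([102.16903816,  26.15200796,  -0.20444817]), array([ 0.7087003 ,  2.92015767, -0.19712879])) [ 0.09030868 -0.06950312 -0.0203699 ]
```

Request:
arm_command(moves=[[1,0,0,1,0],[1,0,0,1.5,0],[1,0,0,1.5,0]])

```text
clock: 10.6
tcp_pos: [0.6056, -0.1528, 0.266]
orientation: [0.001, 0.758, 0.653, 0.0]
wrist_force: [-1.6, -2.0, 7.3]
finger_gap: 0.0235
```

```bash
python3 -c "
from h import *
print(loc(),env.get_state()['ft_torque'])"
```

```text
(array([101.81269403,  26.01742748,  -0.3548986 ]), array([2.16731534, 7.33258948, 1.31380985])) [0.07223852 0.17614432 0.08418591]
```

It's flush: the torque reversed sign and n = 26 mm matches the plan. Now I'll slide it down the slope to the stop, keeping a light press on.

Request:
arm_command(moves=[[1,-2,0,1.3,0],[1,-4,0,2.7,0],[1,-6,0,4,0],[1,-8,0,5.3,0],[1,-10,0,6.7,0],[1,-12,0,8,0],[1,-12,0,8,0]])

```text
clock: 11.3
tcp_pos: [0.6042, -0.1649, 0.2578]
orientation: [0.001, 0.758, 0.652, 0.001]
wrist_force: [-0.3, -2.8, 6.5]
finger_gap: 0.0232
```

```bash
python3 -c "
from h import *
print(loc(),env.get_state()['ft_torque'])"
```

```text
(array([87.12650693, 25.97485111, -0.76880449]), array([ 1.25468199,  7.01611561, -0.16216848])) [-0.00092483 -0.06942987  0.01367134]
```

Request:
arm_command(moves=[[1,-1,0,0.7,0],[1,-2,0,1.3,0],[1,-3,0,2,0],[1,-3,0,2,0]])

```text
clock: 11.7
tcp_pos: [0.6038, -0.1677, 0.2559]
orientation: [0.001, 0.758, 0.653, 0.001]
wrist_force: [0.2, -1.6, 6.3]
finger_gap: 0.0233
```

```bash
python3 -c "
from h import *
print(loc(),env.get_state()['ft_torque'])"
```

```text
(array([83.72875223, 25.96778349, -0.77119293]), array([ 2.20245954,  6.15135628, -0.40683927])) [ 0.14276924 -0.0029829  -0.04045273]
```

Request:
arm_command(moves=[[1,-0.8,0,0.5,0],[1,-1.7,0,1.1,0],[1,-1.7,0,1.1,0]])

```text
clock: 12.0
tcp_pos: [0.6036, -0.1693, 0.2548]
orientation: [0.001, 0.758, 0.653, 0.001]
wrist_force: [0.1, -2.2, 5.9]
finger_gap: 0.0234
```

```bash
python3 -c "
from h import *
print(loc(),env.get_state()['ft_torque'])"
```

```text
(array([81.73996375, 25.96418394, -0.80170401]), array([ 1.48433779,  6.06096861, -0.41327433])) [ 0.15649079 -0.08068105 -0.01974806]
```

Request:
arm_command(moves=[[1,-0.8,0,0.5,0],[1,-1.7,0,1.1,0],[1,-1.7,0,1.1,0]])

```text
clock: 12.3
tcp_pos: [0.6035, -0.1695, 0.2547]
orientation: [0.001, 0.757, 0.653, 0.002]
wrist_force: [0.4, 4.2, 11.1]
finger_gap: 0.0233
```

```bash
python3 -c "
from h import *
print(loc(),env.get_state()['ft_torque'])"
```

```text
(array([81.59914609, 25.97730834, -0.79431478]), array([9.67162516, 6.94780354, 0.21891914])) [ 1.08770114  0.15042444 -0.18941764]
```

Stop contact came at u = 81.6 mm; I had expected 81.3. Next I'll average the force and torque while holding, and look.

```bash
python3 -c "
from h import *
F=[];T=[];L=[]
for i in range(8):
    a,d=env.read_camera('side' if i else 'top')
    if i==0: b,db=a,d
    s=env.get_state();F.append(loc()[1]);T.append(s['ft_torque']);L.append(loc()[0])
print(np.mean(F,0).round(2),np.std(F,0).round(2),np.mean(T,0).round(3),np.std(T,0).round(3),np.mean(L,0)); go(wp(81.5,26),81.4)
# stock top in the top view, toe part, and blade in the side view, in belt coords
P=pts('top',db); Q=np.dstack([(P-S)@B['up'],(P-S)@B['n'],(P-S)@B['y']])*1000
m=(abs(Q[...,2])<20)&(Q[...,0]>100)&(Q[...,0]<140)&(Q[...,1]>20)&(Q[...,1]<45)&(db>0)
q=Q[m]; print(len(q),'stock top n vs u',np.polyfit(q[:,0],q[:,1],1),q.min(0),q.max(0))
q=q[q[:,1]>28]; r=cv2.minAreaRect(q[:,[0,2]].astype(np.float32)); print(r)
cv2.imwrite('pics/c6.png',np.hstack([cv2.resize(a[60:180,220:340],(400,400)),cv2.resize(b[110:210,350:450],(400,400))]))"
```

```text
[8.98 7.38 0.74] [0.3  0.62 0.44] [ 1.078  0.12  -0.14 ] [0.027 0.024 0.029] [81.59831103 25.95769566 -0.79860107]
t 12.7 tcp [ 0.6035 -0.1694  0.2547] az 81.53 tilt 0.24 F [ 0.8  4.1 10.4] T [ 1.06  0.11 -0.11] gap 23.1 j [-0.4   0.41  0.21  1.36  0.    1.32]
shift [-0.1 -0.8 -0. ] turn 0.002
162 stock top n vs u [-0.13496846 45.57181593] [100.24698654  20.00927004 -18.92340966] [132.0140796   42.33695725  19.79320732]
((116.08517456054688, 0.5377674102783203), (31.791330337524414, 38.61386489868164), 0.5593069791793823)
```

View pics/c6.png

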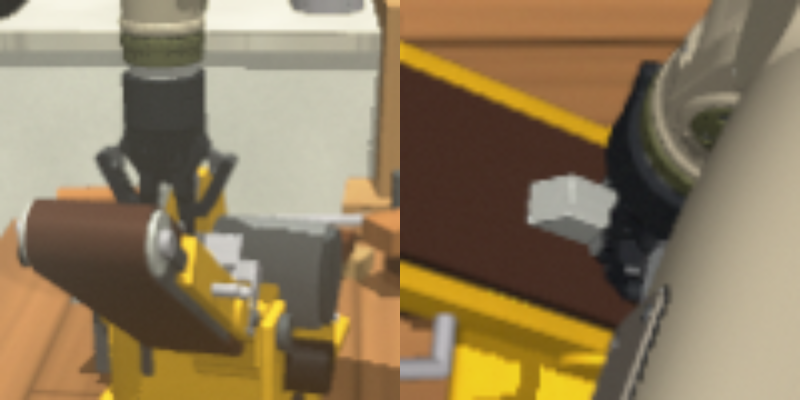

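Normal press is about 10 N and stop press about 10 N. The yaw moment of -0.14 N m suggests the heel is touching the stop at one edge, so I'll try a small corrective turn and watch the moment.

Request:
arm_command(moves=[[1,0,0,0,0.003],[1,0,0,0,0.006],[1,0,0,0,0.006],[1,0,0,0,0.006]])

```text
clock: 13.1
tcp_pos: [0.6036, -0.1694, 0.2547]
orientation: [0.001, 0.759, 0.651, 0.002]
wrist_force: [-0.1, 4.1, 10.8]
finger_gap: 0.0233
```

```bash
cat > av.py <<'E'
from h import *
F=[];T=[];L=[]
for i in range(8):
    env.read_camera('side')
    s=env.get_state();F.append(loc()[1]);T.append(s['ft_torque']);L.append(loc()[0])
print(np.mean(F,0).round(2),np.mean(T,0).round(3),np.mean(L,0).round(2)); go(wp(81.5,26),81.4)
E
python3 av.py
```

```text
[8.45 7.52 1.18] [0.975 0.069 0.278] [81.61 25.97 -0.82]
t 13.5 tcp [ 0.6036 -0.1694  0.2547] az 81.24 tilt 0.24 F [-1.7  3.1 11.2] T [1.01 0.05 0.24] gap 23.5 j [-0.4   0.41  0.21  1.36  0.    1.32]
shift [-0.1 -0.8  0. ] turn -0.003
```

Request:
arm_command(moves=[[1,0,0,0,0.005],[1,0,0,0,0.01],[1,0,0,0,0.01],[1,0,0,0,0.01]])

```text
clock: 13.9
tcp_pos: [0.6038, -0.1695, 0.2547]
orientation: [0.001, 0.762, 0.647, 0.002]
wrist_force: [-0.1, 2.8, 10.1]
finger_gap: 0.0236
```

```bash
python3 av.py
```

```text
[8.04 7.26 0.57] [ 0.912 -0.103  0.456] [81.58 26.   -1.04]
t 14.3 tcp [ 0.6038 -0.1696  0.2547] az 80.69 tilt 0.26 F [ 0.   2.8 10. ] T [ 0.9  -0.09  0.41] gap 23.0 j [-0.4   0.41  0.21  1.36  0.    1.33]
shift [-0. -1.  0.] turn -0.012
```

The moment crosses zero just off the original heading, at azimuth ≈ 81.4, so I'll turn back to there.

Request:
arm_command(moves=[[1,0,0,0,-0.006],[1,0,0,0,-0.012],[1,0,0,0,-0.012],[1,0,0,0,-0.012]])

```text
clock: 14.7
tcp_pos: [0.6038, -0.1695, 0.2547]
orientation: [0.001, 0.759, 0.651, 0.002]
wrist_force: [0.9, 4.2, 10.2]
finger_gap: 0.0239
```

```bash
python3 av.py
```

```text
[ 8.48  7.12 -0.11] [ 1.053  0.024 -0.292] [81.58 25.98 -1.08]
t 15.1 tcp [ 0.6038 -0.1695  0.2547] az 81.28 tilt 0.27 F [-0.4  2.8 10.3] T [ 1.02  0.03 -0.28] gap 23.0 j [-0.4   0.41  0.21  1.36  0.    1.32]
shift [-0.1 -1.1  0. ] turn -0.002
```

Request:
arm_command(moves=[[1,0,0,0.5,0.004],[1,0.1,0,1.1,0.004],[1,0.1,0,1.1,0.004],[1,0.1,0,1.1,0.004]])

```text
clock: 15.5
tcp_pos: [0.6038, -0.1695, 0.2547]
orientation: [0.002, 0.76, 0.65, 0.002]
wrist_force: [-1.2, 3.2, 16.0]
finger_gap: 0.023
```

```bash
python3 av.py; python3 - <<'E'
from h import *
a,d=env.read_camera('side'); P=pts('side',d); Q=np.dstack([(P-S)@B['up'],(P-S)@B['n'],(P-S)@B['y']])*1000
cv2.imwrite('pics/c7.png',cv2.resize(a[75:175,225:345],(720,600),interpolation=2))
b,db=env.read_camera('top'); P=pts('top',db); Q=np.dstack([(P-S)@B['up'],(P-S)@B['n'],(P-S)@B['y']])*1000
hs=cv2.cvtColor(b,cv2.COLOR_BGR2HSV)
m=(abs(Q[...,2])<16)&(Q[...,0]>95)&(Q[...,0]<128)&(Q[...,1]>26)&(Q[...,1]<40)&(db>0)&(b[...,0]>110)
q=Q[m]; print(len(q),'top face n',np.polyfit(q[:,0],q[:,1],1),np.median(q[:,1]),'u max',q[:,0].max(),'y',q[:,2].min(),q[:,2].max())
E
```

```text
[11.45 11.3   1.33] [ 1.121  0.381 -0.025] [81.58 25.96 -1.06]
t 15.9 tcp [ 0.6038 -0.1695  0.2547] az 81.08 tilt 0.31 F [-0.3  3.6 15.9] T [ 1.14  0.41 -0.05] gap 23.2 j [-0.4   0.41  0.2   1.36  0.    1.32]
shift [-0.1 -1.1  0. ] turn -0.006
107 top face n [-3.68585272e-04  3.12224652e+01] 31.275344802068396 u max 127.95141987647088 y -12.763517025899569 10.700706712976778
```

View pics/c7.png

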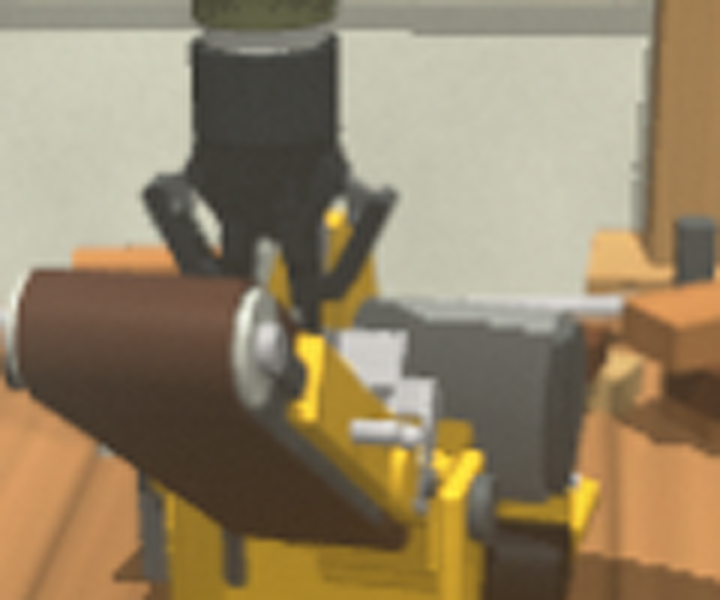

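All checks agree: the stock top is parallel to the belt (slope 0.0) and 31 mm above it, extra push no longer moves the square, and the yaw moment is about zero. In the side view the bystanders I can see are unmoved. Handing in.

```bash
python3 -c "
from h import *
env.hand_in()"
```

```text
the job is handed in; nothing more can be done
```

I picked up the aluminium try square by its stock and set its underside on the belt, heel against the work stop. It was handed in at about 16 s, still held in the gripper at 25 N. The tool could not tilt, so I turned the square in a light grip by touching its toe to the belt, then slid it down the slope to the stop.

**Last checks:**
- **Flush on the belt:** the top of the stock measured parallel to the belt (fitted slope 0.000) and 31.3 mm above it; it should be 32 mm. The belt measured at about 33.7°.
- **Contact:** the net push was about 13 N along the slope into the stop and 14 N onto the belt, after allowing for the square's weight. The last extra push did not move the square.
- **Against the stop:** the square stopped 81.6 mm up the slope, against 81.3 mm expected.
- **Heading:** my first heading left a small twisting moment at the heel, and one correction overshot. I trimmed it back to about zero (-0.03 N m), with the tool within 0.3° of the belt's direction.
- **Not seen directly:** the arm hid the heel and stop from both cameras, so that contact is judged from force and position only. I did not re-measure the bystanders after the pick-up. No unexpected contact forces showed up.

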